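# Tidy the bedside table for the night

## Robot

A 6-joint arm with a two-finger parallel gripper is mounted at the origin on the work surface. World frame = base frame: x ahead of the robot, y to its left, z up, the work surface at z = 0. Lengths are in m, angles in rad, forces in N, time in s.
With the tool pointing down it reaches from about 0.35 to 0.975 m from the base axis. Payload 4.9 kg.
Tool frame: the origin (TCP) lies midway between the tips of the shut fingers; the grasp point (between the pads) lies 19 mm behind it; z points along the fingers, y is the line along which they close (so a half turn about z gives the same grasp; the last joint's range is limited). The gripper opens to 85 mm and grips with 20 to 120 N. Pads are 22 mm wide; open, the fingers measure 114 mm over their backs; the gripper's body (76 mm by 85 mm) begins 54 mm behind the grasp point. The pads swing forward as they close: fully open they stand 13 mm farther back than shut.
Start: joints at [-1.255, 0.053, 1.613, -0, 1.476, -0.119], TCP at [0.263, -0.567, 0.231] pointing down, gripper open.
Joint ranges: [-3.01, 3.01], [-1.01, 2.22], [0.06, 2.58], [-1.02, 4.17], [0.09, 2.62], [-3.14, 3.14]. Speed limits (rad/s): [2.57, 2.57, 3.14, 3.14, 3.14, 3.14].

## Interface

Orientations are given as a unit quaternion [w, x, y, z].
In Python, from plant import manip gives the robot as it stands.
- The arm moves only by the shell command python3 shift.py 'ROWS'. ROWS is one flat JSON list of numbers that holds 1 to 5 rows one after another, with no inner brackets; each row has 7 numbers: the opening from 0.0 (shut) to 1.0 (fully open), then dx, dy, dz in shares of the most that a row can go, 1 being 62.5 mm, then a rotation vector rx, ry, rz in rad; each row shifts and turns the commanded pose from where the row before left it, along the tool's axes as they then stand; what a row does not reach is not made up. A row lasts 1/8 s, in which the tool goes at most 0.0625 m and 0.188 rad, less where a joint would pass 70% of its speed; a pose out of reach is approached as far as the arm can. The fingers move at their own pace and stop on an object; the grip force is fixed at half the most. Time passes only in rows, so rows that do not move let the fingers close. It prints the time, the measured TCP pose, the force, the opening and the grip force at its end. Input that does not fit is refused with a message, and nothing moves.
- manip.state(): the state, without advancing time (a new reading comes with each control period).
- manip.grab_frame(name): name is "scene" or "top" or "wrist"; returns the picture (384x512x3 uint8, red, green, blue); there is no depth.
- manip.camera_params(name): a dict with "intrinsics" (3x3 intrinsics, pixels), "xyz" and "orientation" of the camera in the world. Camera axes: x right, y down, z forward; pixel columns grow to the right and rows downward; lengths in m; the calibration is good to about 2 mm. A picture is of the moment at which its call begins: read the wrist's pose just before it. camera_params takes no time and is no camera call; for the wrist camera it gives the pose at the moment of the call.
- manip.job_done(): hands the job in; it is judged then, once.
The state is a dict: "time": time; "joint_pos": joint angles; "joint_vel": joint speeds; "joint_efforts": joint torques, N m; "tool_pos": TCP position; "tool_rot": TCP orientation; "contact_force": force on the tool from outside, world axes, zero at the start; "ft_torque": the same for the moment, N m; "gripper_width": opening from 0.0 (shut) to 1.0 (fully open); "grasp_force": force on a finger pad.
Only numpy, scipy, OpenCV 4.12 (cv2) and the standard library are available. Lean on these libraries where they do the work, as an engineer would, in place of code of your own. Each camera call takes 0.05 s, during which the arm holds its last target. There are 200 camera calls.

## Task

Tidy the bedside table: lay every torch lengthwise along the top of the narrow raised ledge, centred on its depth, one behind the other and not stacked, with no end sticking out past the ledge. Put every nail brush in the plywood box and every toothbrush case, also the one left lying on the ledge, in the shallow metal tray, and leave the steel mug standing where it is.

Things in the scene. Friction and masses are not known exactly. Their poses are not given: they have to be found in the camera images.
- torch1: flat-sided grey plastic torch, a 120 x 40 x 34 mm bar with a black head end and a small slide switch on top, about 140 g; origin at its centre, x along its length (the head at +x), y across the 40 mm, z across the 34 mm. Two or three torches are present.
- torch2: flat-sided grey plastic torch, a 120 x 40 x 34 mm bar with a black head end and a small slide switch on top, about 140 g; origin at its centre, x along its length (the head at +x), y across the 40 mm, z across the 34 mm. Two or three torches are present.
- torch3: flat-sided grey plastic torch, a 120 x 40 x 34 mm bar with a black head end and a small slide switch on top, about 140 g; origin at its centre, x along its length (the head at +x), y across the 40 mm, z across the 34 mm. Two or three torches are present.
- brush1: wooden nail brush, 95 x 44 x 34 mm (wooden back above, pale stiff bristles below), about 80 g; origin at its centre, x along its length, y across the 44 mm, z up through the back. May be absent.
- brush2: wooden nail brush, 95 x 44 x 34 mm (wooden back above, pale stiff bristles below), about 80 g; origin at its centre, x along its length, y across the 44 mm, z up through the back. May be absent.
- case1: closed white plastic toothbrush travel case, a slim bar 140 x 28 x 24 mm, about 50 g; origin at its centre, x along its length, y across the 28 mm, z up. May be absent.
- case2: closed white plastic toothbrush travel case, a slim bar 140 x 28 x 24 mm, about 50 g; origin at its centre, x along its length, y across the 28 mm, z up. May be absent.
- case3: closed white plastic toothbrush travel case, a slim bar 140 x 28 x 24 mm, about 50 g; origin at its centre, x along its length, y across the 28 mm, z up. Always present; it starts lying lengthwise on the ledge.
- ledge: narrow raised wooden ledge at the back, fixed: a level plank 440 mm long (its y axis), only 34 mm deep (its x axis) and 16 mm thick, its top 90 mm above the table, on two posts 160 mm either side of its middle; clear space under it. Origin on the table below the plank's middle; z up.
- box: open plywood box, fixed, 190 (its x) x 180 (its y) mm outside and 60 mm high, walls 8 mm, floor about 8 mm thick: the deeper of the two bins, on the left or the right. Origin under its centre; z up.
- tray: shallow open aluminium tray, fixed, 190 (its x) x 180 (its y) mm outside and 30 mm high, walls 4 mm, floor about 4 mm thick: the lower of the two bins, on the other side. Origin under its centre; z up.
- mug: steel mug standing beside the things, on the left or the right, 74 mm across and 66 mm high, about 250 g, with a handle on its +y side that reaches about 73 mm from its axis; a bystander. Origin at the centre of its underside; z up.

How it is judged:
At the end, for the whole second after the job is handed in: Every torch lies on a long side on the ledge, lengthwise within 0.25 rad, centre within 15 mm of its centre line and 170 mm of its middle; every brush is in the box and every case in the tray (centre within 85 and 80 mm of the bin's in x, y; under 70 and 50 mm high); all at rest (x of torch1 in the frame of ledge between -0.015 and 0.015 m and y of torch1 in the frame of ledge between -0.17 and 0.17 m and z of torch1 in the frame of ledge between 0.1 and 0.118 m and angle between the x axis of each of torch1, torch2, torch3 and the y axis of ledge, either way round below 0.25 rad and linear speed of each of torch1, torch2, torch3, brush1, brush2, case1, case2, case3 below 0.02 m/s and angular speed of each of torch1, torch2, torch3, brush1, brush2, case1, case2, case3 below 0.2 rad/s and x of torch2 in the frame of ledge between -0.015 and 0.015 m and y of torch2 in the frame of ledge between -0.17 and 0.17 m and z of torch2 in the frame of ledge between 0.1 and 0.118 m and x of torch3 in the frame of ledge between -0.015 and 0.015 m and y of torch3 in the frame of ledge between -0.17 and 0.17 m and z of torch3 in the frame of ledge between 0.1 and 0.118 m and x of brush1 in the frame of box between -0.085 and 0.085 m and y of brush1 in the frame of box between -0.08 and 0.08 m and z of brush1 in the frame of box between 0.005 and 0.07 m and x of brush2 in the frame of box between -0.085 and 0.085 m and y of brush2 in the frame of box between -0.08 and 0.08 m and z of brush2 in the frame of box between 0.005 and 0.07 m and x of case1 in the frame of tray between -0.085 and 0.085 m and y of case1 in the frame of tray between -0.08 and 0.08 m and z of case1 in the frame of tray between 0.005 and 0.05 m and x of case2 in the frame of tray between -0.085 and 0.085 m and y of case2 in the frame of tray between -0.08 and 0.08 m and z of case2 in the frame of tray between 0.005 and 0.05 m and x of case3 in the frame of tray between -0.085 and 0.085 m and y of case3 in the frame of tray between -0.08 and 0.08 m and z of case3 in the frame of tray between 0.005 and 0.05 m); the robot touches nothing.
It fails at once if the steel mug is tipped over or pushed more than 50 mm away (angle between mug's own z axis and vertical above 0.6 rad or distance of mug from where it was at the start of the episode above 0.05 m).
Of torch1, torch2, torch3 only 2 to 3 are there at a start; the rules pass over those that are not, and their reading is None.
Of brush1, brush2, case1, case2 only 3 to 4 are there at a start; the rules pass over those that are not, and their reading is None.
At some moment in a run one of brush1, brush2, case1, case2 may be knocked a few centimetres aside while the robot is not near it.
Once in a run the grip may slacken for a moment while it holds something.
It also fails if it takes over 208 s, if anything falls off the work surface, if the arm or the gripper's body presses on something with over 40 N, if the wrist force passes 120 N, or if a joint passes its speed limit or range.

## Working session

There is one attempt and no reset: what is moved stays moved. The work goes in short steps, Python scripts to look and compute and a shell command to move; the robot and the scene stay as the last step left them, time stands still between calls to the robot, and variables do not carry over. Pictures are saved under pics/ and viewed, at most 14 in all, crops included, and the job is handed in when it is done.

```bash
ls; mkdir -p pics; cat > h.py <<'E'
import numpy as np,cv2
from plant import manip
from scipy.spatial.transform import Rotation as R
def rot(q): return R.from_quat([q[1],q[2],q[3],q[0]])
def grab(name,fn=None):
    p=manip.camera_params(name); im=np.asarray(manip.grab_frame(name))
    if fn: cv2.imwrite('pics/'+fn,im[:,:,::-1])
    return im,p
def proj(p,X):
    X=np.atleast_2d(X); c=rot(p['orientation']).inv().apply(X-np.array(p['xyz'])); u=c@np.array(p['intrinsics']).T
    return u[:,:2]/u[:,2:]
def cast(p,uv,z):
    uv=np.atleast_2d(uv).astype(float); d=np.c_[uv,np.ones(len(uv))]@np.linalg.inv(np.array(p['intrinsics'])).T
    d=rot(p['orientation']).apply(d); o=np.array(p['xyz']); return o+d*((z-o[2])/d[:,2:])
E
python3 - <<'E'
from h import *
s=manip.state(); print(s)
for n in('scene','top'):
    im,p=grab(n,n+'0.png'); print(p)
E
```

```text
pics
plant.py
shift.py
{'time': 0.0, 'joint_pos': array([-1.25498703e+00,  5.33875275e-02,  1.61435344e+00,  3.03219733e-05,
        1.47598983e+00, -1.18981347e-01]), 'joint_vel': array([-0.00115074,  0.0003434 , -0.0009394 , -0.00070528,  0.0004967 ,
       -0.00043389]), 'joint_efforts': array([ 2.42085189e-04, -3.93680799e+01, -3.70175171e+01, -1.46939415e-04,
        7.18542491e-03,  1.49207196e-06]), 'tool_pos': array([ 0.26307971, -0.56622271,  0.23000851]), 'tool_rot': array([-1.06537828e-03,  9.76462311e-01,  2.15685446e-01, -9.00231846e-05]), 'contact_force': array([ 0.743919  ,  0.12701651, -0.56641767]), 'ft_torque': array([ 0.00695956, -0.02284615,  0.04010859]), 'grasp_force': 0.0, 'gripper_width': 0.9984634932537373}
{'intrinsics': array([[394.60662757,   0.        , 255.99595393],
       [  0.        , 394.60662757, 185.67085173],
       [  0.        ,   0.        ,   1.        ]]), 'xyz': array([1.29667039, 0.41790143, 0.81007807]), 'orientation': array([-0.22432953,  0.46415881,  0.77555509, -0.36434483])}
{'intrinsics': array([[382.18461483,   0.        , 250.97600197],
       [  0.        , 382.18461483, 193.27552486],
       [  0.        ,   0.        ,   1.        ]]), 'xyz': array([0.45432486, 0.01654544, 1.17872805]), 'orientation': array([ 0.01594706, -0.69671357,  0.71659774, -0.02869796])}
```
View pics/scene0.png

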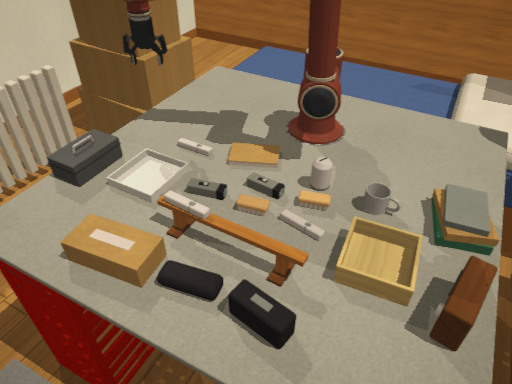

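View pics/top0.png

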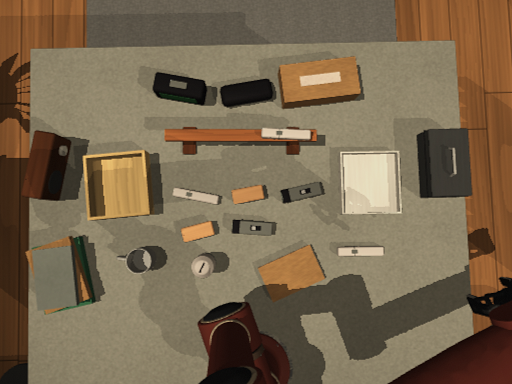

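The scene shows two torches, two brushes, two table cases, and a case on the ledge's right end. The box is on the left, the tray on the right and the mug at top-view (138,260). I'll measure them next.

```bash
cat >> h.py <<'E'
def rects(im,p,mask,roi,z,amin=60):
    m=np.zeros(mask.shape,np.uint8); a,b,c,d=roi; m[b:d,a:c]=mask[b:d,a:c]*255
    m=cv2.morphologyEx(m,cv2.MORPH_OPEN,np.ones((2,2),np.uint8))
    out=[]
    for c in cv2.findContours(m,cv2.RETR_EXTERNAL,cv2.CHAIN_APPROX_NONE)[0]:
        if cv2.contourArea(c)<amin: continue
        w=cast(p,c[:,0],z)[:,:2]; r=cv2.minAreaRect((w*1000).astype(np.float32))
        bx=cv2.boxPoints(r); e=[bx[1]-bx[0],bx[2]-bx[1]]; l=max(e,key=np.linalg.norm)
        ang=np.degrees(np.arctan2(l[1],l[0]))%180
        uv=c[:,0].mean(0)
        out.append((uv.round(0),np.round(r[0],1),sorted(np.round(r[1],0)),round(ang,1)))
    return out
def masks(im):
    hsv=cv2.cvtColor(im,cv2.COLOR_RGB2HSV); h,s,v=[hsv[...,i].astype(int) for i in range(3)]
    return dict(white=(v>185)&(s<50),orange=(h<22)&(s>110)&(v>130),dark=(v<85),hsv=hsv)
E
python3 - <<'E'
from h import *
im,p=grab('top'); m=masks(im)
for n,roi,z in(('white',(150,110,420,280),.022),('orange',(165,175,280,250),.03),('dark',(225,170,335,245),.03),('orange',(70,140,160,230),.06),('white',(335,145,410,220),.03),('orange',(160,120,330,145),.09),('white',(255,120,320,145),.112)):
    print(n,roi); [print('  ',*r) for r in rects(im,p,m[n],roi,z)]
print(m['hsv'][228,240:275].tolist())
cv2.imwrite('pics/c0.png',cv2.resize(im[110:290,80:420,::-1],None,fx=2.3,fy=2.3,interpolation=cv2.INTER_CUBIC))
E
```

```text
white (150, 110, 420, 280)
   [368. 177.] [ 554.4 -361.7] [np.float64(133.0), np.float64(159.0)] 0.1
orange (165, 175, 280, 250)
   [198. 232.] [414.7 156. ] [np.float64(43.0), np.float64(94.0)] 103.0
   [248. 195.] [521.8   3.5] [np.float64(43.0), np.float64(93.0)] 99.7
dark (225, 170, 335, 245)
   [237. 227.] [425.5  40.2] [np.float64(21.0), np.float64(41.0)] 171.4
   [287. 197.] [ 514.3 -114.9] [np.float64(31.0), np.float64(42.0)] 12.4
orange (70, 140, 160, 230)
   [117. 186.] [558.7 387.2] [np.float64(183.0), np.float64(190.0)] 3.9
white (335, 145, 410, 220)
   [368. 177.] [ 553.7 -359.1] [np.float64(132.0), np.float64(158.0)] 0.1
orange (160, 120, 330, 145)
   [219. 136.] [692.   81.4] [np.float64(32.0), np.float64(313.0)] 88.6
white (255, 120, 320, 145)
[[23, 53, 121], [24, 55, 116], [23, 54, 117], [23, 55, 116], [22, 55, 116], [23, 53, 116], [23, 55, 116], [24, 53, 115], [23, 54, 117], [23, 55, 106], [20, 55, 56], [19, 49, 99], [20, 47, 173], [20, 46, 192], [20, 45, 197], [20, 48, 138], [165, 32, 16], [10, 33, 23], [10, 31, 25], [10, 35, 22], [23, 43, 47], [23, 54, 95], [23, 53, 115], [23, 54, 114], [23, 52, 113], [22, 52, 112], [22, 52, 112], [23, 50, 112], [22, 52, 112], [23, 50, 112], [21, 53, 116], [23, 55, 92], [21, 65, 67], [21, 65, 74], [21, 70, 73]]
```

View pics/c0.png

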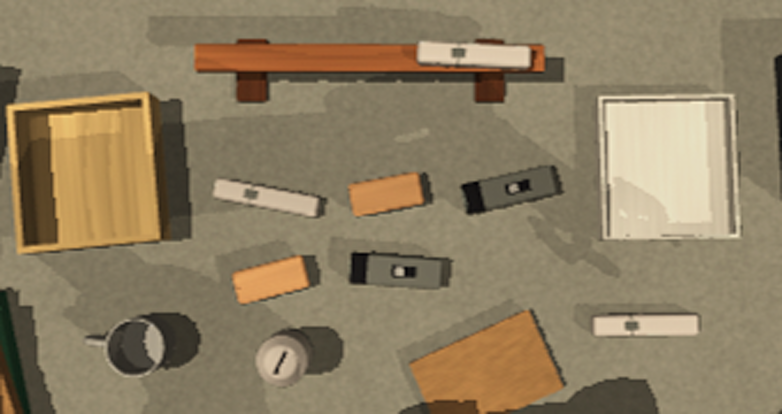

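Torches are at crop (400,271) and (512,190), cases at (268,199), (646,325) and on the ledge (474,55), and brushes at (387,194) and (271,280). I'll cast the corners I read.

```bash
python3 - <<'E'
from h import *
p=manip.camera_params('top')
D=dict(torchA=([(352,253),(450,259),(448,289),(351,283)],.034),torchB=([(462,184),(556,166),(561,192),(468,213)],.034),
case1=([(215,180),(323,199),(319,217),(213,197)],.024),case2=([(593,315),(699,314),(699,335),(593,335)],.024),
case3=([(417,41),(531,45),(529,69),(418,64)],.114),ledge=([(195,45),(545,44),(545,72),(195,72)],.09),
tray=([(598,95),(736,95),(740,237),(602,238)],.03),box=([(8,105),(150,93),(160,240),(22,253)],.06),mug=([(107,319),(165,319),(165,376),(107,376)],.066),tin=([(256,330),(306,330),(306,384),(256,384)],.07))
for n,(c,z) in D.items():
    w=cast(p,np.array(c)/2.3+[80,110],z)[:,:2]*1000
    l=(w[1]-w[0]+w[2]-w[3]);print(n,w.mean(0).round(0),'len',round(np.linalg.norm(l)/2),'wid',round(np.linalg.norm(w[3]-w[0]+w[2]-w[1])/2),'ang',round(np.degrees(np.arctan2(l[1],l[0]))%180,1))
s=manip.state(); print(rot(s['tool_rot']).as_matrix().round(3))
q=manip.camera_params('wrist');print(q, rot(s['tool_rot']).inv().apply(np.array(q['xyz'])-s['tool_pos']),(rot(s['tool_rot']).inv()*rot(q['orientation'])).as_matrix().round(3))
E
```

```text
torchA [423. -11.] len 127 wid 39 ang 84.8
torchB [ 526. -160.] len 126 wid 37 ang 100.2
case1 [523. 160.] len 143 wid 23 ang 78.1
case2 [ 343. -332.] len 140 wid 27 ang 88.5
case3 [ 687. -107.] len 138 wid 29 ang 86.3
ledge [691.  19.] len 438 wid 35 ang 88.7
tray [ 551. -370.] len 183 wid 189 ang 88.7
box [560. 386.] len 177 wid 189 ang 93.6
mug [338. 322.] len 72 wid 71 ang 88.2
tin [322. 141.] len 62 wid 67 ang 88.2
[[ 0.907  0.421 -0.001]
 [ 0.421 -0.907  0.002]
 [ 0.    -0.002 -1.   ]]
{'intrinsics': array([[277.82505397,   0.        , 254.90598646],
       [  0.        , 277.82505397, 180.93290002],
       [  0.        ,   0.        ,   1.        ]]), 'xyz': array([ 0.33253332, -0.53361245,  0.37209631]), 'orientation': array([ 0.12834825,  0.83336288, -0.53122779, -0.08264426])} [ 0.07680573 -0.00069326 -0.14173722] [[ 0.001 -0.953 -0.302]
 [ 1.     0.001  0.   ]
 [-0.    -0.302  0.953]]
```

Careful with the scale: shifts go in shares of 62.5 mm. That gives: 0.06 m is 0.96, 0.058 m is 0.928.

```bash
python3 shift.py '[0.8,0,0,0,0,0,-0.188,0.8,0,0,0,0,0,-0.188,0.8,0,0,0,0,0,-0.188,0.8,0,0,0,0,0,-0.188,0.8,0,0,0,0,0,-0.188]'; python3 shift.py '[0.8,0,0,0,0,0,-0.188,0.7,0.928,0.32,0,0,0,0,0.7,0.928,0.32,0,0,0,0,0.7,0.928,0.32,0,0,0,0,0.7,0.928,0.32,0,0,0,0]'; python3 shift.py '[0.7,0,0,0.96,0,0,0,0.7,0,0,0.96,0,0,0,0.7,0,0,0,0,0,0,0.7,0,0,0,0,0,0]'
cat >> h.py <<'E'
def delta(x,y,z,yaw=None):
    """tool-axis shift from the present pose to world x,y,z"""
    s=manip.state(); r=rot(s['tool_rot']); M=r.as_matrix(); cur=np.degrees(np.arctan2(M[1,0],M[0,0]))
    d=np.array([x,y,z])-s['tool_pos']
    print('t',round(s['time'],2),'pos',s['tool_pos'].round(4),'yaw',round(cur,1),'tilt',M[:2,2].round(3),'d_tool',r.inv().apply(d).round(4),'rz' ,None if yaw is None else round(-np.radians(yaw-cur),3),'w',round(float(s['gripper_width']),3),'g',round(float(s['grasp_force']),1))
E
python3 - <<'E'
from h import *
delta(.343,-.332,.004,88.5)
im,p=grab('wrist','w1.png')
E
```

```text
time: 0.78
tool_pos: [0.2632, -0.5666, 0.2308]
tool_rot: [-0.0, 0.772, 0.636, 0.0]
contact_force: [-0.2, -0.2, 0.1]
gripper_width: 0.801
grasp_force: 0.0
time: 1.4
tool_pos: [0.346, -0.3338, 0.2309]
tool_rot: [-0.0, 0.711, 0.703, 0.0]
contact_force: [0.4, -0.2, -0.1]
gripper_width: 0.698
grasp_force: 0.0
time: 1.9
tool_pos: [0.3465, -0.3368, 0.1133]
tool_rot: [0.001, 0.711, 0.703, -0.0]
contact_force: [0.7, 0.2, 0.8]
gripper_width: 0.704
grasp_force: 0.0
t 1.9 pos [ 0.3465 -0.3368  0.1133] yaw 89.4 tilt [ 0.001 -0.002] d_tool [ 0.0049 -0.0037  0.1093] rz 0.015 w 0.704 g 0.0
```

View pics/w1.png

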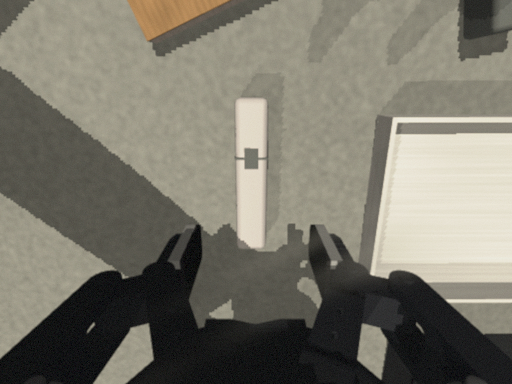

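The case spans pixels (236..267, 98..248), laterally between the fingers. I'll check it by casting.

```bash
python3 - <<'E'
from h import *
p=manip.camera_params('wrist')
w=cast(p,[(236,98),(267,98),(267,248),(238,248)],.024);print(w.round(4),w.mean(0).round(4))
delta(*w.mean(0)[:2],.004)
E
```

```text
[[ 0.3323 -0.2639  0.024 ]
 [ 0.3571 -0.2642  0.024 ]
 [ 0.3574 -0.4009  0.024 ]
 [ 0.3299 -0.4005  0.024 ]] [ 0.3442 -0.3324  0.024 ]
t 1.95 pos [ 0.347  -0.3376  0.1144] yaw 89.3 tilt [ 0.003 -0.004] d_tool [ 0.0056 -0.0032  0.1104] rz None w 0.699 g 0.0
```

Scaled: 0.05 m is 0.8, 0.008 m is 0.128.

```bash
python3 shift.py '[0.7,0.08,-0.048,0.8,0,0,0,0.7,0,0,0.8,0,0,0,0.7,0,0,0.128,0,0,0,0.7,0,0,0,0,0,0,0,0,0,0,0,0,0]'; python3 shift.py '[0,0,0,0,0,0,0,0,0,0,0,0,0,0,0,0,0,0,0,0,0,0,0,0,0,0,0,0,0,0,0,0,0,0,0]'; python3 shift.py '[0,0,0,-0.8,0,0,0,0,0,0,-0.8,0,0,0,0,-0.32,0.8,0,0,0,0,0,-0.32,0.864,0,0,0,0,0,0,0.864,0,0,0,0]'; python3 shift.py '[0,0,0,0,0,0,0,0,0,0,0,0,0,0]';python3 - <<'E'
from h import *
delta(.501,-.370,.014,88.7)
E
```

```text
time: 2.58
tool_pos: [0.3445, -0.333, 0.0064]
tool_rot: [0.003, 0.711, 0.703, -0.0]
contact_force: [-0.8, 0.9, -0.5]
gripper_width: 0.508
grasp_force: 0.0
time: 3.2
tool_pos: [0.3443, -0.3326, 0.006]
tool_rot: [0.002, 0.711, 0.703, -0.0]
contact_force: [0.6, -0.1, 7.2]
gripper_width: 0.311
grasp_force: 61.7
time: 3.82
tool_pos: [0.5023, -0.3739, 0.1047]
tool_rot: [0.001, 0.712, 0.703, -0.0]
contact_force: [-0.1, -0.2, 0.6]
gripper_width: 0.308
grasp_force: 60.7
time: 4.08
tool_pos: [0.5002, -0.3722, 0.1033]
tool_rot: [-0.0, 0.711, 0.703, -0.0]
contact_force: [-0.5, 0.6, 0.3]
gripper_width: 0.311
grasp_force: 60.6
t 4.08 pos [ 0.5002 -0.3722  0.1033] yaw 89.4 tilt [-0.001  0.   ] d_tool [0.0022 0.0008 0.0893] rz 0.012 w 0.311 g 60.6
```

Scaled: 0.045 m is 0.72, 0.043 m is 0.688.

```bash
python3 shift.py '[0,0.032,0,0.72,0,0,0,0,0,0,0.688,0,0,0,0,0,0,0,0,0,0,0.48,0,0,0,0,0,0,0.48,0,0,0,0,0,0]'; python3 shift.py '[0.48,0,0,0,0,0,0,0.48,0,0,-0.96,0,0,0,0.48,0,0,-0.96,0,0,0,0.7,0.64,0.64,-0.32,0,0,0,0.7,0.64,0.64,-0.32,0,0,0]'; python3 shift.py '[0.7,0.736,0.576,-0.32,0,0,0,0.7,0.736,0.576,0,0,0,0,0.7,0.72,0.576,0,0,0,0,0.7,0.72,0,0,0,0,0,0.7,0,0,0,0,0,0]';python3 shift.py '[0.7,0,0,0,0,0,0,0.7,0,0,0,0,0,0]'; python3 - <<'E'
from h import *
delta(.687,-.107,.094,86.3)
im,p=grab('wrist','w2.png');grab('top','t2.png')
E
```

```text
time: 4.7
tool_pos: [0.5012, -0.3715, 0.0178]
tool_rot: [0.002, 0.711, 0.703, 0.0]
contact_force: [0.4, -0.6, 0.1]
gripper_width: 0.481
grasp_force: 0.0
time: 5.32
tool_pos: [0.5824, -0.2912, 0.1782]
tool_rot: [0.002, 0.712, 0.703, 0.0]
contact_force: [0.4, -0.1, 0.2]
gripper_width: 0.7
grasp_force: 0.0
time: 5.95
tool_pos: [0.6917, -0.1072, 0.1957]
tool_rot: [-0.0, 0.709, 0.705, 0.0]
contact_force: [-0.3, 0.6, -0.0]
gripper_width: 0.699
grasp_force: 0.0
time: 6.2
tool_pos: [0.6911, -0.1119, 0.1956]
tool_rot: [0.0, 0.712, 0.703, -0.0]
contact_force: [0.7, 0.6, 0.0]
gripper_width: 0.703
grasp_force: 0.0
t 6.2 pos [ 0.6911 -0.1119  0.1956] yaw 89.3 tilt [ 0. -0.] d_tool [ 0.0049 -0.0042  0.1016] rz 0.052 w 0.703 g 0.0
```

View pics/w2.png

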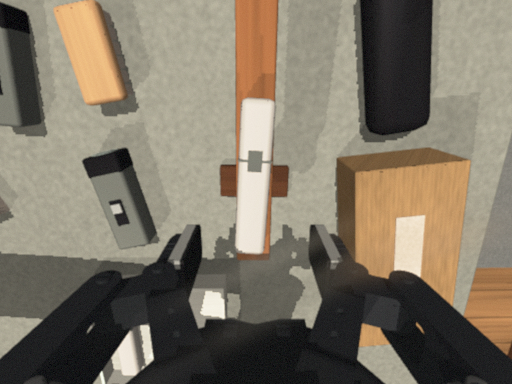

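The case is at (236..274, 98..253), with the ledge edges at columns 236 and 278 at the top row.

```bash
python3 - <<'E'
from h import *
p=manip.camera_params('wrist')
w=cast(p,[(242,98),(274,100),(263,253),(236,251)],.114);print(w.round(4),w.mean(0).round(4))
l=w[0]+w[1]-w[2]-w[3]; print(np.degrees(np.arctan2(l[1],l[0])))
e=cast(p,[(236.5,5),(278,5),(237,256),(270,256)],.09);print(e.round(4))
delta(*w.mean(0)[:2],.094,86.3)
E
```

```text
[[ 0.6814 -0.0378  0.114 ]
 [ 0.7061 -0.0396  0.114 ]
 [ 0.6972 -0.1744  0.114 ]
 [ 0.6724 -0.172   0.114 ]] [ 0.6893 -0.1059  0.114 ]
86.19488364017894
[[ 0.6779  0.0311  0.09  ]
 [ 0.7101  0.0307  0.09  ]
 [ 0.6712 -0.1927  0.09  ]
 [ 0.7049 -0.1931  0.09  ]]
t 6.3 pos [ 0.6911 -0.1118  0.1955] yaw 89.3 tilt [ 0. -0.] d_tool [ 0.0059 -0.0019  0.1015] rz 0.052 w 0.696 g 0.0
```

Scaled: 0.04 m is 0.64, 0.02 m is 0.32.

```bash
python3 shift.py '[0.7,0.096,-0.032,0.64,0,0,0.05,0.7,0,0,0.64,0,0,0,0.7,0,0,0.32,0,0,0,0.7,0,0,0,0,0,0,0,0,0,0,0,0,0]'; python3 shift.py '[0,0,0,0,0,0,0,0,0,0,0,0,0,0,0,0,0,0,0,0,0,0,0,0,0,0,0,0,0,0,0,0,0,0,0]'; python3 shift.py '[0,0,0,-0.8,0,0,0,0,0,0,-0.8,0,0,-0.05,0,-0.8,-0.56,0,0,0,0,0,-0.8,-0.56,0,0,0,0,0,-0.88,-0.56,0,0,0,0]'; python3 shift.py '[0,-0.88,-0.56,0,0,0,0,0,-0.848,0,0,0,0,0,0,0,0,0,0,0,0,0,0,0,0,0,0,0]';python3 - <<'E'
from h import *
delta(.551,-.370,.014,88.7)
E
```

```text
time: 6.92
tool_pos: [0.6907, -0.1051, 0.0975]
tool_rot: [0.001, 0.728, 0.685, 0.001]
contact_force: [-0.4, 0.2, 0.6]
gripper_width: 0.502
grasp_force: 0.0
time: 7.55
tool_pos: [0.6911, -0.105, 0.0982]
tool_rot: [0.002, 0.728, 0.685, 0.001]
contact_force: [0.5, -0.0, 7.1]
gripper_width: 0.31
grasp_force: 63.7
time: 8.18
tool_pos: [0.583, -0.257, 0.1955]
tool_rot: [0.0, 0.711, 0.704, 0.0]
contact_force: [1.9, 0.1, -0.5]
gripper_width: 0.311
grasp_force: 62.9
time: 8.68
tool_pos: [0.5493, -0.361, 0.1951]
tool_rot: [-0.0, 0.711, 0.703, 0.0]
contact_force: [1.0, 0.3, -1.0]
gripper_width: 0.312
grasp_force: 62.9
t 8.68 pos [ 0.5493 -0.361   0.1951] yaw 89.4 tilt [-0.     0.001] d_tool [-0.0091  0.0018  0.1811] rz 0.012 w 0.312 g 62.9
```

Scaled: 0.05 m is 0.8, 0.03 m is 0.48.

```bash
python3 shift.py '[0,-0.144,0.032,0.8,0,0,0,0,0,0,0.8,0,0,0,0,0,0,0.8,0,0,0,0,0,0,0.48,0,0,0,0,0,0,0,0,0,0]'; python3 shift.py '[0.48,0,0,0,0,0,0,0.48,0,0,0,0,0,0,0.48,0,0,0,0,0,0,0.48,0,0,-0.8,0,0,0,0.48,0,0,-0.8,0,0,0]'; python3 shift.py '[0.85,0.848,-0.096,-0.32,0,0,0,0.85,0.848,-0.096,-0.32,0,0,0,0.85,0.848,-0.096,0,0,0,0,0.85,0.848,-0.096,0,0,0,-0.188,0.85,0,0,0,0,0,0]';python3 shift.py '[0.85,0,0,0,0,0,0,0.85,0,0,0,0,0,0]'; python3 - <<'E'
from h import *
delta(.526,-.160,.004,100.2)
im,p=grab('wrist','w3.png');grab('top','t3.png')
E
```

```text
time: 9.3
tool_pos: [0.551, -0.3679, 0.0132]
tool_rot: [-0.002, 0.71, 0.704, -0.0]
contact_force: [0.5, -0.0, -0.6]
gripper_width: 0.311
grasp_force: 67.9
time: 9.93
tool_pos: [0.5508, -0.3701, 0.116]
tool_rot: [-0.001, 0.711, 0.703, -0.0]
contact_force: [0.6, -1.0, -1.3]
gripper_width: 0.481
grasp_force: 0.0
time: 10.55
tool_pos: [0.5293, -0.1553, 0.1557]
tool_rot: [0.0, 0.64, 0.768, 0.0]
contact_force: [-0.3, -0.6, -0.1]
gripper_width: 0.848
grasp_force: 0.0
time: 10.8
tool_pos: [0.5299, -0.1594, 0.1556]
tool_rot: [0.0, 0.643, 0.766, -0.0]
contact_force: [0.0, 0.2, -0.8]
gripper_width: 0.848
grasp_force: 0.0
t 10.8 pos [ 0.5299 -0.1594  0.1556] yaw 100.0 tilt [ 0. -0.] d_tool [ 0.0002 -0.0039  0.1516] rz -0.004 w 0.848 g 0.0
```

View pics/w3.png

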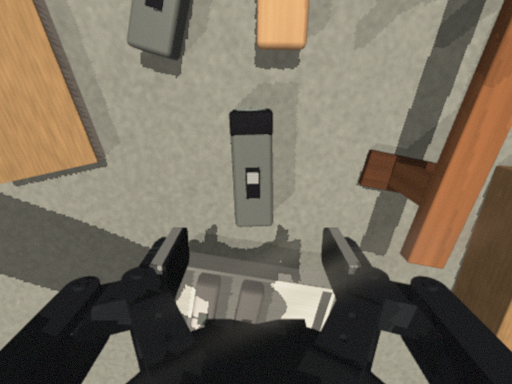

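Torch at (230..272, 110..227); both cases lie in the tray.

```bash
python3 - <<'E'
from h import *
p=manip.camera_params('wrist')
w=cast(p,[(230,110),(272,110),(272,226),(236,227)],.032);print(w.round(4),w.mean(0).round(4))
l=w[0]+w[1]-w[2]-w[3]; print(np.degrees(np.arctan2(l[1],l[0])))
delta(*w.mean(0)[:2],.005,100)
E
```

```text
[[ 0.4956 -0.1017  0.032 ]
 [ 0.5339 -0.095   0.032 ]
 [ 0.5568 -0.2116  0.032 ]
 [ 0.5195 -0.2193  0.032 ]] [ 0.5264 -0.1569  0.032 ]
101.31456381584618
t 10.9 pos [ 0.5298 -0.1594  0.1553] yaw 100.0 tilt [ 0. -0.] d_tool [ 0.003  -0.0029  0.1503] rz 0.0 w 0.851 g 0.0
```

```bash
python3 shift.py '[0.85,0.048,-0.048,0.8,0,0,0,0.85,0,0,0.8,0,0,0,0.85,0,0,0.8,0,0,0,0.85,0,0,0,0,0,0,0.2,0,0,0,0,0,0]'; python3 shift.py '[0.2,0,0,0,0,0,0,0.2,0,0,0,0,0,0,0.2,0,0,0,0,0,0,0.2,0,0,0,0,0,0,0.2,0,0,0,0,0,0]'; python3 shift.py '[0.2,0,0,-0.96,0,0,0,0.2,0,0,-0.96,0,0,0,0.2,0,0,-0.96,0,0,0.1,0.2,0,0,0,0,0,0.1,0.2,0,0,0,0,0,0]'; python3 shift.py '[0.2,0,0,0,0,0,0]'; python3 - <<'E'
from h import *
delta(.6925,-.060,.13,88.6)
E
```

```text
time: 11.52
tool_pos: [0.5275, -0.1568, 0.0071]
tool_rot: [0.001, 0.642, 0.766, 0.0]
contact_force: [0.8, 0.1, 0.5]
gripper_width: 0.656
grasp_force: 0.0
time: 12.15
tool_pos: [0.5288, -0.157, 0.0087]
tool_rot: [0.003, 0.642, 0.767, 0.001]
contact_force: [0.4, -0.4, 6.7]
gripper_width: 0.456
grasp_force: 62.7
time: 12.78
tool_pos: [0.5264, -0.1558, 0.1867]
tool_rot: [0.001, 0.715, 0.699, 0.0]
contact_force: [-0.4, 0.0, -1.9]
gripper_width: 0.455
grasp_force: 61.9
time: 12.9
tool_pos: [0.5254, -0.1554, 0.1841]
tool_rot: [-0.001, 0.715, 0.699, -0.0]
contact_force: [-0.5, 0.6, -1.3]
gripper_width: 0.456
grasp_force: 61.9
t 12.9 pos [ 0.5254 -0.1554  0.1841] yaw 88.7 tilt [-0.002  0.001] d_tool [0.099  0.1651 0.0539] rz 0.002 w 0.456 g 61.9
```

```bash
python3 shift.py '[0.2,0.4,0.656,0,0,0,0,0.2,0.4,0.656,0,0,0,0,0.2,0.4,0.656,0,0,0,0,0.2,0.384,0.672,0,0,0,0,0.2,0,0,0.64,0,0,0]'; python3 shift.py '[0.2,0,0,0,0,0,0,0.2,0,0,0,0,0,0]'; python3 - <<'E'
from h import *
delta(.6925,-.060,.099,88.6)
grab('wrist','w4.png')
E
```

```text
time: 13.52
tool_pos: [0.6979, -0.0592, 0.1478]
tool_rot: [0.003, 0.714, 0.7, 0.002]
contact_force: [1.0, -0.6, -1.0]
gripper_width: 0.458
grasp_force: 61.9
time: 13.78
tool_pos: [0.6929, -0.0609, 0.145]
tool_rot: [-0.001, 0.715, 0.699, -0.0]
contact_force: [0.2, 0.1, -1.9]
gripper_width: 0.454
grasp_force: 61.7
t 13.78 pos [ 0.6929 -0.0609  0.145 ] yaw 88.7 tilt [-0.001  0.   ] d_tool [ 0.0009 -0.0004  0.046 ] rz 0.001 w 0.454 g 61.7
```

View pics/w4.png

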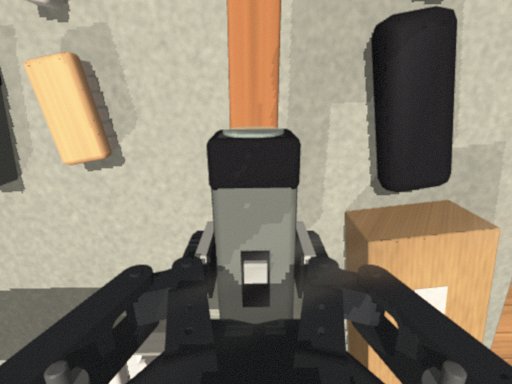

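The torch head spans columns 208..299 and the ledge 230..277 at row 120, so it is centred. I'll check by casting, then place.

```bash
python3 - <<'E'
from h import *
p=manip.camera_params('wrist')
e=cast(p,[(229,5),(281,5),(230,122),(277,122)],.09);print(e.round(4))
t=cast(p,[(208,140),(299,140)],.170-.002);print(t.round(4))
E
python3 shift.py '[0.2,0.016,0,0.4,0,0,0,0.2,0,0,0.24,0,0,0,0.2,0,0,0.08,0,0,0,0.2,0,0,0,0,0,0,0.2,0,0,0,0,0,0]'
```

```text
[[ 0.6798  0.0691  0.09  ]
 [ 0.7122  0.0684  0.09  ]
 [ 0.6769 -0.0025  0.09  ]
 [ 0.7098 -0.0032  0.09  ]]
[[ 0.6739 -0.0024  0.168 ]
 [ 0.7133 -0.0033  0.168 ]]
time: 14.45
tool_pos: [0.6941, -0.0598, 0.1015]
tool_rot: [0.001, 0.715, 0.699, 0.001]
contact_force: [0.0, -0.3, -1.0]
gripper_width: 0.455
grasp_force: 61.8
```

```bash
python3 shift.py '[0.2,0,0,0.032,0,0,0,0.2,0,0,0,0,0,0,0.55,0,0,0,0,0,0,0.65,0,0,0,0,0,0,0.65,0,0,0,0,0,0]'; python3 shift.py '[0.65,0,0,-0.48,0,0,0,0.65,0,0,-0.8,0,0,0,0.75,0,0,-0.32,0,0,0,0.75,0,-0.8,0,0,0,0.06,0.75,0.16,-0.88,0,0,0,0]'; python3 shift.py '[0.75,0.16,-0.88,0,0,0,0,0.75,0.16,-0.88,0,0,0,0,0.75,0.24,-0.88,0,0,0,0,0.75,0,0,0,0,0,0,0.75,0,0,0,0,0,0]'; python3 - <<'E'
from h import *
delta(.423,-.011,.006,84.8)
a,_=grab('wrist');b,_=grab('top')
cv2.imwrite('pics/m5.png',np.hstack([cv2.resize(a,(400,300)),cv2.resize(b[110:290,70:420],(400,206))[:206] if 0 else cv2.copyMakeBorder(cv2.resize(b[110:290,70:420],(400,206)),0,94,0,0,0)])[:,:,::-1])
cv2.imwrite('pics/w5.png',a[:,:,::-1]);cv2.imwrite('pics/t5.png',b[:,:,::-1])
E
```

```text
time: 15.08
tool_pos: [0.6936, -0.0597, 0.0985]
tool_rot: [0.0, 0.715, 0.699, 0.0]
contact_force: [-0.8, 0.1, 0.1]
gripper_width: 0.655
grasp_force: 0.0
time: 15.7
tool_pos: [0.5885, -0.0443, 0.1977]
tool_rot: [-0.0, 0.736, 0.676, -0.0]
contact_force: [-0.9, -0.1, 0.9]
gripper_width: 0.75
grasp_force: 0.0
time: 16.32
tool_pos: [0.4282, 0.0046, 0.1983]
tool_rot: [0.0, 0.736, 0.677, 0.0]
contact_force: [0.5, -0.2, -0.1]
gripper_width: 0.748
grasp_force: 0.0
t 16.32 pos [0.4282 0.0046 0.1983] yaw 85.2 tilt [ 0.001 -0.   ] d_tool [-0.016  -0.0041  0.1923] rz 0.007 w 0.748 g 0.0
```

View pics/m5.png

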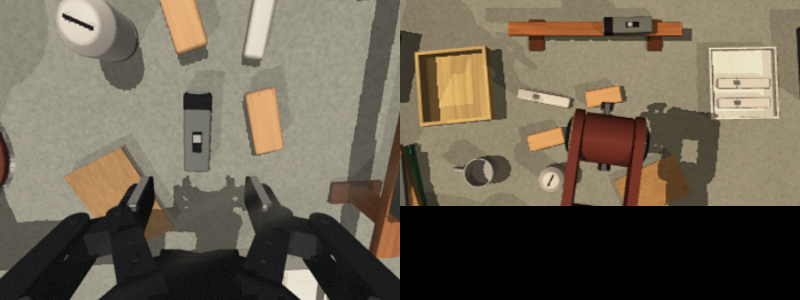

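The torch at wrist (184..212, 94..171 in the scaled picture) is free, the ledge torch sits well, and the wooden block's nearest corner is (125,148).

```bash
python3 - <<'E'
from h import *
p=manip.camera_params('wrist'); k=1/.78125
w=cast(p,np.array([(184,94),(212,94),(209,171),(184,170)])*k,.032);print(w.round(4),w.mean(0).round(4))
l=w[0]+w[1]-w[2]-w[3]; print(np.degrees(np.arctan2(l[1],l[0])))
print(cast(p,np.array([(125,148),(172,230),(65,177)])*k,.03).round(3))
delta(*w.mean(0)[:2],.006,84.8)
E
```

```text
[[ 0.4114  0.0551  0.032 ]
 [ 0.4503  0.0519  0.032 ]
 [ 0.438  -0.0652  0.032 ]
 [ 0.3994 -0.0603  0.032 ]] [ 0.4248 -0.0046  0.032 ]
84.01219300200228
[[ 0.314 -0.017  0.03 ]
 [ 0.367 -0.172  0.03 ]
 [ 0.21  -0.058  0.03 ]]
t 16.43 pos [0.429  0.0044 0.1986] yaw 85.2 tilt [ 0. -0.] d_tool [-0.0093 -0.0035  0.1926] rz 0.007 w 0.748 g 0.0
```

Scaled: -0.011 m is -0.176, 0.05 m is 0.8.

```bash
python3 shift.py '[0.75,-0.176,-0.064,0.8,0,0,0,0.75,0,0,0.8,0,0,0,0.75,0,0,0.8,0,0,0,0.75,0,0,0.608,0,0,0,0.75,0,0,0,0,0,0]'; python3 shift.py '[0.2,0,0,0,0,0,0,0.2,0,0,0,0,0,0,0.2,0,0,0,0,0,0,0.2,0,0,0,0,0,0,0.2,0,0,0,0,0,0]'; python3 shift.py '[0.2,0,0,0,0,0,0,0.2,0,0,-0.96,0,0,0,0.2,0,0,-0.96,0,0,0,0.2,0,0,-0.96,0,0,-0.06,0.2,0,0,0,0,0,0]'; python3 shift.py '[0.2,0.32,0.8,0,0,0,0,0.2,0.32,0.8,0,0,0,0,0.2,0.32,0.8,0,0,0,0,0.2,0.32,0.8,0,0,0,0,0.2,0.32,0.8,0,0,0,0]';python3 - <<'E'
from h import *
delta(.696,.10,.145,88.6)
E
```

```text
time: 17.05
tool_pos: [0.4207, -0.0057, 0.0071]
tool_rot: [-0.003, 0.736, 0.677, -0.003]
contact_force: [0.1, -0.0, -0.5]
gripper_width: 0.75
grasp_force: 0.0
time: 17.68
tool_pos: [0.4254, -0.0064, 0.0127]
tool_rot: [0.002, 0.736, 0.677, 0.001]
contact_force: [0.9, -1.0, 6.0]
gripper_width: 0.454
grasp_force: 63.2
time: 18.3
tool_pos: [0.4263, -0.0065, 0.197]
tool_rot: [0.005, 0.715, 0.699, 0.004]
contact_force: [0.6, 0.1, -2.0]
gripper_width: 0.454
grasp_force: 62.3
time: 18.92
tool_pos: [0.6758, 0.0889, 0.1878]
tool_rot: [-0.001, 0.715, 0.699, -0.001]
contact_force: [0.4, -0.9, -1.0]
gripper_width: 0.455
grasp_force: 62.2
t 18.93 pos [0.6758 0.0889 0.1878] yaw 88.6 tilt [-0.003 -0.   ] d_tool [0.0116 0.0201 0.0427] rz 0.001 w 0.455 g 62.2
```

Scaled: 0.04 m is 0.64, 0.02 m is 0.32.

```bash
python3 shift.py '[0.2,0.192,0.32,0,0,0,0,0.2,0,0,0.64,0,0,0,0.2,0,0,0,0,0,0,0.2,0,0,0,0,0,0]'; python3 - <<'E'
from h import *
delta(.696,.10,.101,88.6)
grab('wrist','w6.png')
E
```

```text
time: 19.42
tool_pos: [0.6951, 0.0996, 0.1499]
tool_rot: [-0.0, 0.715, 0.699, -0.001]
contact_force: [-0.7, -0.3, -1.3]
gripper_width: 0.453
grasp_force: 62.1
t 19.43 pos [0.6951 0.0996 0.1499] yaw 88.6 tilt [-0.001 -0.   ] d_tool [0.0005 0.001  0.0489] rz 0.001 w 0.453 g 62.1
```

View pics/w6.png

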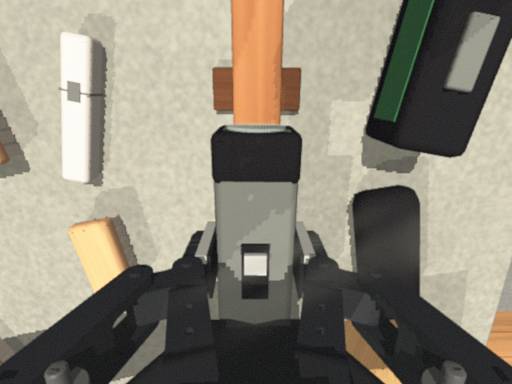

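The torch (212..301) is centred over the ledge (233..280). Placing it, then going above the left case.

Scaled: 0.03 m is 0.48, 0.015 m is 0.24.

```bash
python3 shift.py '[0.2,0,0.016,0.48,0,0,0,0.2,0,0,0.24,0,0,0,0.2,0,0,0.048,0,0,0,0.2,0,0,0,0,0,0,0.2,0,0,0,0,0,0]'; python3 shift.py '[0.2,0,0,0.016,0,0,0,0.55,0,0,0,0,0,0,0.65,0,0,0,0,0,0,0.65,0,0,0,0,0,0,0.65,0,0,-0.48,0,0,0]';  python3 shift.py '[0.65,0,0,-0.8,0,0,0,0.7,0,0,-0.32,0,0,0,0.7,0.24,-0.928,0,0,0,0,0.7,0.24,-0.928,0,0,0,0,0.7,0.24,-0.928,0,0,0,0]'; python3 shift.py '[0.7,0.24,0,0,0,0,0.188,0.7,0,0,0,0,0,0,0.7,0,0,0,0,0,0]'; python3 - <<'E'
from h import *
delta(.523,.160,.006,78.1)
a,_=grab('wrist');b,_=grab('top')
cv2.imwrite('pics/m7.png',np.vstack([np.hstack([cv2.resize(a,(400,300)),cv2.resize(b[100:290,70:323],(400,300))])])[:,:,::-1])
E
```

```text
time: 20.1
tool_pos: [0.6971, 0.0997, 0.1033]
tool_rot: [0.0, 0.715, 0.699, 0.001]
contact_force: [0.8, -0.2, -0.8]
gripper_width: 0.46
grasp_force: 62.2
time: 20.72
tool_pos: [0.6943, 0.0996, 0.1277]
tool_rot: [-0.002, 0.715, 0.699, -0.003]
contact_force: [0.4, -1.2, 1.0]
gripper_width: 0.65
grasp_force: 0.0
time: 21.35
tool_pos: [0.5217, 0.149, 0.2002]
tool_rot: [-0.001, 0.716, 0.699, -0.0]
contact_force: [0.2, 0.5, 1.2]
gripper_width: 0.695
grasp_force: 0.0
time: 21.72
tool_pos: [0.5246, 0.1634, 0.2013]
tool_rot: [0.0, 0.777, 0.63, -0.0]
contact_force: [0.4, -0.1, -0.7]
gripper_width: 0.701
grasp_force: 0.0
t 21.73 pos [0.5246 0.1634 0.2013] yaw 78.0 tilt [ 0. -0.] d_tool [-0.0036 -0.0009  0.1953] rz -0.001 w 0.701 g 0.0
```

View pics/m7.png

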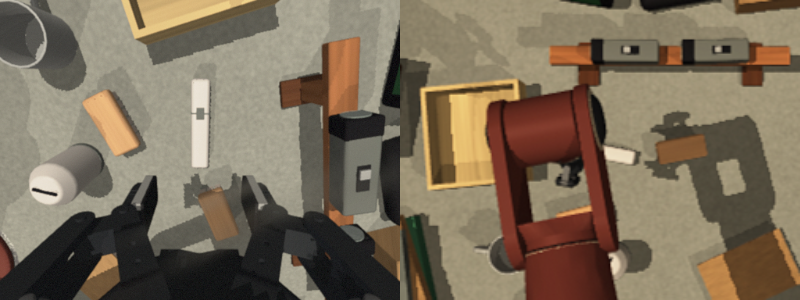

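Both torches lie on the ledge. The case is at wrist (192..209, 80..167) in the scaled picture.

```bash
python3 - <<'E'
from h import *
p=manip.camera_params('wrist'); k=1/.78125
w=cast(p,np.array([(193,80),(209,80),(207.5,167),(192,167)])*k,.024);print(w.mean(0).round(4))
l=w[0]+w[1]-w[2]-w[3]; print(np.degrees(np.arctan2(l[1],l[0])))
b=cast(p,np.array([(83,97),(106,90),(139,149),(121,156)])*k,.034);print('brush',b.mean(0),np.degrees(np.arctan2(*(b[0]+b[1]-b[2]-b[3])[[1,0]])))
delta(*w.mean(0)[:2],.006,84.8)
E
```

```text
[0.5261 0.1633 0.024 ]
77.29302623048831
brush [0.40256468 0.19503402 0.034     ] 103.0637918131465
t 21.82 pos [0.5249 0.1632 0.2013] yaw 78.0 tilt [-0. -0.] d_tool [0.0004 0.0012 0.1953] rz -0.119 w 0.703 g 0.0
```

Scaled: 0.05 m is 0.8, 0.046 m is 0.736.

```bash
python3 shift.py '[0.7,0,0.016,0.8,0,0,0,0.7,0,0,0.8,0,0,0,0.7,0,0,0.8,0,0,0,0.7,0,0,0.736,0,0,0,0.7,0,0,0,0,0,0]'; python3 shift.py '[0,0,0,0,0,0,0,0,0,0,0,0,0,0,0,0,0,0,0,0,0,0,0,0,0,0,0,0,0,0,0,0,0,0,0]'; python3 shift.py '[0,0,0,0,0,0,0,0,0,0,-0.8,0,0,0,0,0,0,-0.8,0,0,0,0,0,0,-0.8,0,0,-0.1,0,0,0,-0.64,0,0,-0.1]'; python3 shift.py '[0,-0.96,0.24,0,0,0,0,0,-0.96,0.24,0,0,0,0,0,-0.96,0.24,0,0,0,0,0,-0.96,0.24,0,0,0,0,0,-0.96,0.24,0,0,0,0]'; python3 shift.py '[0,-0.96,0,0,0,0,0,0,-0.96,0,0,0,0,0,0,-0.96,0,0,0,0,0,0,-0.8,0,0,0,0,0,0,0,0,0,0,0,0]';python3 shift.py '[0,0,0,0,0,0,0,0,0,0,0,0,0,0]';python3 - <<'E'
from h import *
delta(.601,-.37,.015,88.6)
E
```

```text
time: 22.45
tool_pos: [0.5217, 0.1624, 0.001]
tool_rot: [-0.002, 0.778, 0.629, -0.004]
contact_force: [0.1, -0.7, 0.6]
gripper_width: 0.701
grasp_force: 0.0
time: 23.08
tool_pos: [0.5278, 0.1639, 0.0085]
tool_rot: [0.002, 0.778, 0.629, 0.003]
contact_force: [0.2, -1.5, 6.3]
gripper_width: 0.311
grasp_force: 63.1
time: 23.7
tool_pos: [0.5256, 0.1637, 0.1989]
tool_rot: [0.001, 0.71, 0.704, 0.002]
contact_force: [-0.0, -0.2, -0.2]
gripper_width: 0.312
grasp_force: 62.2
time: 24.32
tool_pos: [0.5972, -0.1392, 0.1965]
tool_rot: [0.001, 0.711, 0.703, 0.001]
contact_force: [0.3, 0.5, -0.8]
gripper_width: 0.31
grasp_force: 62.2
time: 24.95
tool_pos: [0.5935, -0.3708, 0.1959]
tool_rot: [0.001, 0.712, 0.702, -0.0]
contact_force: [0.6, 0.1, 0.1]
gripper_width: 0.31
grasp_force: 62.2
time: 25.2
tool_pos: [0.5946, -0.3659, 0.1957]
tool_rot: [0.0, 0.71, 0.704, 0.0]
contact_force: [-0.5, 0.7, -0.6]
gripper_width: 0.305
grasp_force: 62.2
t 25.2 pos [ 0.5946 -0.3659  0.1957] yaw 89.5 tilt [0. 0.] d_tool [-0.0041  0.0064  0.1807] rz 0.015 w 0.305 g 62.2
```

Scaled: 0.05 m is 0.8, 0.028 m is 0.448.

```bash
python3 shift.py '[0,-0.064,0.096,0.8,0,0,0,0,0,0,0.8,0,0,0,0,0,0,0.8,0,0,0,0,0,0,0.448,0,0,0,0,0,0,0,0,0,0]'; python3 shift.py '[0,0,0,0,0,0,0,0.48,0,0,0,0,0,0,0.48,0,0,0,0,0,0,0.48,0,0,0,0,0,0,0.48,0,0,-0.64,0,0,0]'; python3 shift.py '[0.48,0,0,-0.8,0,0,0,0.6,0,0,-0.8,0,0,0,0.8,0,0,-0.48,0,0,0,0.8,0,0,0,0,0,0]'; python3 - <<'E'
from h import *
im,p=grab('top','t8.png'); m=masks(im)
for r in rects(im,p,m['orange'],(155,175,280,250),.032): print(*r)
delta(.525,.004,.12)
cv2.imwrite('pics/c8.png',cv2.resize(im[110:290,80:420,::-1],None,fx=2.3,fy=2.3,interpolation=cv2.INTER_CUBIC))
E
```

```text
time: 25.82
tool_pos: [0.5996, -0.3691, 0.0152]
tool_rot: [-0.002, 0.71, 0.704, -0.0]
contact_force: [0.5, 0.6, -0.1]
gripper_width: 0.311
grasp_force: 64.8
time: 26.45
tool_pos: [0.5975, -0.3693, 0.0532]
tool_rot: [-0.004, 0.711, 0.703, -0.001]
contact_force: [1.4, -0.2, -0.1]
gripper_width: 0.48
grasp_force: 0.0
time: 26.95
tool_pos: [0.6018, -0.3727, 0.1919]
tool_rot: [0.004, 0.711, 0.703, 0.0]
contact_force: [-0.1, -0.3, 0.4]
gripper_width: 0.8
grasp_force: 0.0
[186. 239.] [395.7 192.3] [np.float64(44.0), np.float64(94.0)] 103.3
[248. 195.] [522.1   2.5] [np.float64(44.0), np.float64(95.0)] 99.1
t 27.0 pos [ 0.6007 -0.3718  0.1887] yaw 89.4 tilt [ 0.002 -0.002] d_tool [ 0.375  -0.08    0.0679] rz None w 0.803 g 0.0
```

View pics/c8.png

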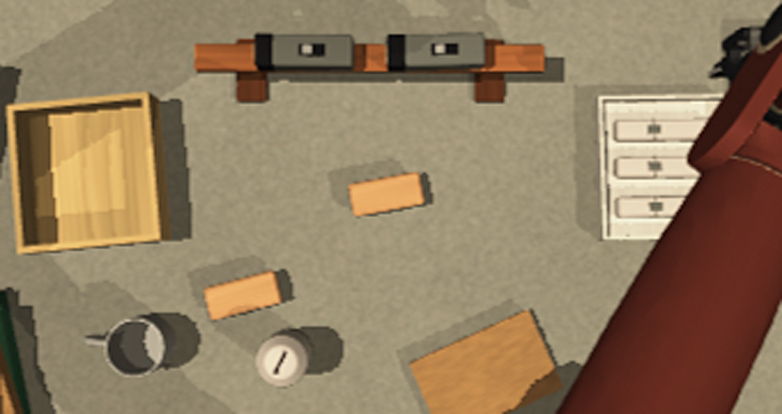

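All three cases lie in the tray. The lower brush was nudged to (0.396, 0.192). Brush at crop (387,194) next.

Careful with the scale: shifts go in shares of 62.5 mm. That gives: 0.06 m is 0.96, -0.013 m is -0.208.

```bash
python3 shift.py '[0.8,0.96,-0.208,0,0,0,0,0.8,0.96,-0.208,0,0,0,0,0.8,0.96,-0.208,0,0,0,0,0.8,0.96,-0.208,0,0,0,0,0.8,0.96,-0.208,0,0,0,0]'; python3 shift.py '[0.8,0.96,-0.224,0,0,0,0,0.8,0.224,0,0.64,0,0,-0.175,0.8,0,0,0.48,0,0,0,0.8,0,0,0,0,0,0,0.8,0,0,0,0,0,0]'; python3 - <<'E'
from h import *
delta(.522,.003,.007,99.4)
a,p=grab('wrist','w9.png'); m=masks(a)
for r in rects(a,p,m['orange'],(150,40,360,300),.034,500): print(*r)
E
```

```text
time: 27.62
tool_pos: [0.5365, -0.0685, 0.1844]
tool_rot: [-0.002, 0.711, 0.703, -0.001]
contact_force: [-0.1, 0.6, -0.1]
gripper_width: 0.8
grasp_force: 0.0
time: 28.25
tool_pos: [0.5253, 0.0033, 0.1172]
tool_rot: [-0.0, 0.647, 0.762, -0.0]
contact_force: [-0.2, -0.4, -0.5]
gripper_width: 0.799
grasp_force: 0.0
t 28.25 pos [0.5253 0.0033 0.1172] yaw 99.4 tilt [-0.001  0.   ] d_tool [ 0.0002 -0.0032  0.1102] rz -0.001 w 0.799 g 0.0
[256. 181.] [525.    6.6] [np.float64(42.0), np.float64(92.0)] 99.2
```

```bash
python3 shift.py '[0.8,0.032,-0.016,0.8,0,0,0,0.8,0,0,0.8,0,0,0,0.8,0,0,0.144,0,0,0,0.8,0,0,0,0,0,0,0.2,0,0,0,0,0,0]'; python3 shift.py '[0.2,0,0,0,0,0,0,0.2,0,0,0,0,0,0,0.2,0,0,0,0,0,0,0.2,0,0,0,0,0,0,0.2,0,0,0,0,0,0]'; python3 shift.py '[0.2,0,0,-0.96,0,0,0,0.2,0,0,-0.96,0,0,0,0.2,0,0,-0.96,0,0,0.1,0.2,0,0,0,0,0,0,0.2,0.96,0.192,0,0,0,0]'; python3 shift.py '[0.2,0.96,0.192,0,0,0,0,0.2,0.96,0.192,0,0,0,0,0.2,0.96,0.192,0,0,0,0,0.2,0.96,0.192,0,0,0,0,0.2,0.96,0.192,0,0,0,0]'; python3 shift.py '[0.2,0.32,0,0,0,0,0,0.2,0,0,0,0,0,0,0.2,0,0,0,0,0,0]'; python3 - <<'E'
from h import *
delta(.595,.386,.025,93.6)
E
```

```text
time: 28.92
tool_pos: [0.5265, 0.0049, 0.0112]
tool_rot: [0.002, 0.647, 0.763, 0.001]
contact_force: [0.5, -0.1, -0.8]
gripper_width: 0.607
grasp_force: 0.0
time: 29.55
tool_pos: [0.5266, 0.005, 0.0113]
tool_rot: [0.002, 0.647, 0.763, 0.001]
contact_force: [0.1, 0.1, 6.4]
gripper_width: 0.498
grasp_force: 63.2
time: 30.18
tool_pos: [0.5329, 0.064, 0.1894]
tool_rot: [0.001, 0.686, 0.727, 0.001]
contact_force: [0.3, -0.2, -0.4]
gripper_width: 0.5
grasp_force: 62.4
time: 30.8
tool_pos: [0.5722, 0.3709, 0.187]
tool_rot: [-0.0, 0.684, 0.73, -0.001]
contact_force: [1.4, -0.6, 0.0]
gripper_width: 0.501
grasp_force: 62.4
time: 31.18
tool_pos: [0.5715, 0.3875, 0.1878]
tool_rot: [0.0, 0.685, 0.729, -0.001]
contact_force: [-0.4, -0.8, -0.4]
gripper_width: 0.507
grasp_force: 62.4
t 31.18 pos [0.5715 0.3875 0.1878] yaw 93.6 tilt [-0.001 -0.001] d_tool [-0.0028  0.0235  0.1628] rz 0.0 w 0.507 g 62.4
```

Scaled: 0.055 m is 0.88, 0.05 m is 0.8.

```bash
python3 shift.py '[0.2,-0.048,0.368,0,0,0,0,0.2,0,0,0.88,0,0,0,0.2,0,0,0.88,0,0,0,0.2,0,0,0.8,0,0,0,0.2,0,0,0,0,0,0]'; python3 shift.py '[0.2,0,0,0,0,0,0,0.63,0,0,0,0,0,0,0.63,0,0,0,0,0,0,0.63,0,0,-0.8,0,0,0,0.63,0,0,-0.88,0,0,0]'; python3 shift.py '[0.63,0,0,-0.8,0,0,0,0.7,-0.64,-0.8,0,0,0,0,0.7,-0.64,-0.8,0,0,0,0,0.7,-0.64,-0.8,0,0,0,0,0.7,-0.672,-0.8,0,0,0,0]'; python3 shift.py '[0.7,0,0,0,0,0,-0.164,0.7,0,0,0,0,0,0,0.7,0,0,0,0,0,0]';python3 - <<'E'
from h import *
delta(.391,.2115,.008,103)
a,p=grab('wrist','w10.png'); m=masks(a)
for r in rects(a,p,m['orange'],(150,40,360,300),.034,300): print(*r)
E
```

```text
time: 31.8
tool_pos: [0.5925, 0.3844, 0.0243]
tool_rot: [-0.001, 0.685, 0.729, -0.004]
contact_force: [-0.7, 0.4, -0.5]
gripper_width: 0.502
grasp_force: 63.1
time: 32.42
tool_pos: [0.594, 0.3874, 0.134]
tool_rot: [-0.0, 0.684, 0.729, -0.001]
contact_force: [0.8, -0.4, -0.2]
gripper_width: 0.633
grasp_force: 0.0
time: 33.05
tool_pos: [0.4097, 0.2172, 0.1842]
tool_rot: [0.001, 0.684, 0.73, 0.001]
contact_force: [0.1, -1.2, 1.5]
gripper_width: 0.699
grasp_force: 0.0
time: 33.42
tool_pos: [0.4117, 0.2186, 0.1843]
tool_rot: [0.0, 0.623, 0.782, 0.001]
contact_force: [0.2, 0.8, -0.7]
gripper_width: 0.697
grasp_force: 0.0
t 33.42 pos [0.4117 0.2186 0.1843] yaw 103.0 tilt [0.001 0.001] d_tool [-0.0023 -0.022   0.1763] rz -0.001 w 0.697 g 0.0
[239. 182.] [398.8 195.9] [np.float64(42.0), np.float64(93.0)] 103.2
[353.  88.] [485.  317.4] [np.float64(22.0), np.float64(53.0)] 109.5
```

View pics/w10.png

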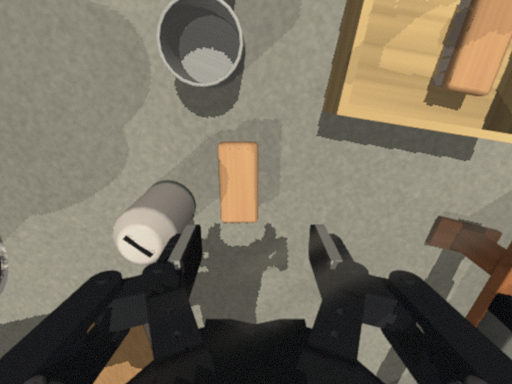

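The brush is at (239,182), and the first brush lies in the box. The tin's base edge is at (195,205) and the mug at (200,40). I'll check the tin clearance.

```bash
python3 - <<'E'
from h import *
p=manip.camera_params('wrist'); s=manip.state()
g=np.array([.394,.2135,.008])
r=rot(s['tool_rot'])
print('rel to grasp, tool axes:')
for n,uv,z in(('tin base',[(195,205),(168,182),(150,190)],0),('tin top h.07',[(113,235),(160,245),(140,262)],.07),('tin top h.1',[(113,235),(160,245),(140,262)],.1),('mug',[(160,40),(243,40),(200,85)],.066)):
    print(n,r.inv().apply(cast(p,uv,z)-g)[:,:2].round(3).tolist())
delta(*g,103)
E
```

```text
rel to grasp, tool axes:
tin base [[-0.056, -0.058], [-0.026, -0.089], [-0.036, -0.112]]
tin top h.07 [[-0.061, -0.128], [-0.072, -0.081], [-0.093, -0.104]]
tin top h.1 [[-0.044, -0.111], [-0.054, -0.069], [-0.073, -0.09]]
mug [[0.121, -0.062], [0.122, 0.008], [0.086, -0.031]]
t 33.48 pos [0.4117 0.2187 0.1841] yaw 103.0 tilt [0.001 0.   ] d_tool [-0.0011 -0.0186  0.1761] rz -0.0 w 0.697 g 0.0
```

Scaled: 0.05 m is 0.8, 0.025 m is 0.4.

```bash
python3 shift.py '[0.7,-0.016,-0.304,0.8,0,0,0,0.7,0,0,0.8,0,0,0,0.7,0,0,0.8,0,0,0,0.7,0,0,0.4,0,0,0,0.7,0,0,0,0,0,0]'; python3 shift.py '[0.2,0,0,0,0,0,0,0.2,0,0,0,0,0,0,0.2,0,0,0,0,0,0,0.2,0,0,0,0,0,0,0.2,0,0,0,0,0,0]'; python3 shift.py '[0.2,0,0,-0.96,0,0,0,0.2,0,0,-0.96,0,0,0,0.2,0,0,-0.88,0,0,0.164,0.2,0,0,0,0,0,0,0.2,0.736,0.576,0,0,0,0]'; python3 shift.py '[0.2,0.736,0.576,0,0,0,0,0.2,0.736,0.576,0,0,0,0,0.2,0.64,0.576,0,0,0,0,0.2,0,0,0,0,0,0,0.2,0,0,0,0,0,0]'; python3 - <<'E'
from h import *
delta(.525,.402,.028,93.6)
E
```

```text
time: 34.1
tool_pos: [0.391, 0.2126, 0.006]
tool_rot: [-0.002, 0.622, 0.783, -0.003]
contact_force: [-0.1, 0.4, 0.5]
gripper_width: 0.701
grasp_force: 0.0
time: 34.72
tool_pos: [0.3939, 0.2134, 0.0098]
tool_rot: [0.001, 0.622, 0.783, 0.001]
contact_force: [0.2, 0.5, 6.3]
gripper_width: 0.504
grasp_force: 63.8
time: 35.35
tool_pos: [0.4244, 0.2598, 0.1825]
tool_rot: [0.0, 0.685, 0.729, -0.0]
contact_force: [0.1, -0.5, -0.1]
gripper_width: 0.508
grasp_force: 63.1
time: 35.98
tool_pos: [0.524, 0.3991, 0.181]
tool_rot: [-0.0, 0.684, 0.73, -0.002]
contact_force: [0.2, -0.0, -0.8]
gripper_width: 0.502
grasp_force: 63.1
t 35.98 pos [0.524  0.3991 0.181 ] yaw 93.7 tilt [-0.003 -0.002] d_tool [0.0031 0.0017 0.153 ] rz 0.002 w 0.502 g 63.1
```

Scaled: 0.053 m is 0.848, 0.05 m is 0.8.

```bash
python3 shift.py '[0.2,0.048,0.016,0.8,0,0,0,0.2,0,0,0.8,0,0,0,0.2,0,0,0.848,0,0,0,0.2,0,0,0,0,0,0,0.2,0,0,0,0,0,0]'; python3 shift.py '[0.63,0,0,0,0,0,0,0.63,0,0,0,0,0,0,0.63,0,0,-0.8,0,0,0,0.63,0,0,-0.8,0,0,0,0.63,0,0,-0.96,0,0,0]'; python3 shift.py '[0.63,-0.96,-0.48,-0.32,0,0,0,0.63,-0.96,-0.48,-0.32,0,0,0,0.63,-0.96,-0.32,-0.32,0,0,0,0.63,-0.8,0,0,0,0,0,0.63,0,0,0,0,0,0]'; python3 - <<'E'
from h import *
delta(.5,0,.2)
a,_=grab('scene');b,_=grab('top')
cv2.imwrite('pics/m11.png',np.hstack([cv2.resize(a[100:330,80:440],(400,256)),cv2.resize(b[100:280,70:410],(400,256))])[:,:,::-1])
E
```

```text
time: 36.6
tool_pos: [0.5266, 0.403, 0.0327]
tool_rot: [0.0, 0.684, 0.729, 0.001]
contact_force: [0.6, 0.7, -0.7]
gripper_width: 0.501
grasp_force: 63.0
time: 37.22
tool_pos: [0.5254, 0.4026, 0.1922]
tool_rot: [-0.0, 0.684, 0.729, -0.0]
contact_force: [1.7, 0.2, -0.0]
gripper_width: 0.636
grasp_force: 0.0
time: 37.85
tool_pos: [0.4677, 0.1826, 0.2468]
tool_rot: [0.001, 0.686, 0.728, 0.001]
contact_force: [0.1, 1.0, -1.3]
gripper_width: 0.629
grasp_force: 0.0
t 37.85 pos [0.4677 0.1826 0.2468] yaw 93.4 tilt [0.004 0.   ] d_tool [-0.1842  0.0212  0.0469] rz None w 0.629 g 0.0
```

View pics/m11.png

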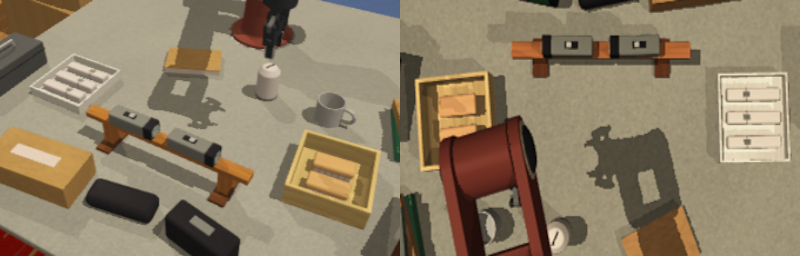

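The picture shows both torches end to end on the ledge, both brushes flat in the box, all three cases flat in the tray, and the mug standing where it was.

```bash
python3 -c "
from plant import manip
print(manip.job_done())"
```

```text
the job is handed in; nothing more can be done
None
```

The job is handed in; the final pictures show both torches on the ledge, both nail brushes in the box, all three toothbrush cases in the tray, and the mug still standing where it was, but no verdict came back.

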